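Hang the micropipette in its charging stand between its neighbours

TASK

Take the blue-ringed micropipette out of the single bench rest and hang it in the free place of the four-place charging stand, between the pipettes already hanging there: hook over the rail, pressed down gently past the spring catch until it clicks fully home on the charging contact, then let go. Do not dislodge or push against the hanging pipettes, do not press hard on the stand, and leave the rest of the bench as it is.

Things in the scene. Friction and masses are not known exactly. Their poses are not given: they have to be found in the camera images.
- pipette: Micropipette to put away: white, blue ring and blue button, standing tip down in the bench rest, about 0.125 kg. Origin at the end of the tip; z up the barrel, +x out of its back (hook side), y across. Heights above the tip: nose 8 mm wide to 101 mm; body 27 mm thick (x -13.5 to +13.5) and 24 mm wide, 101 to 199; button 16 mm wide, up to 232.
- pipette_grip (a point): Point on the pipette's axis, 194 mm above the tip. Gripped here from above with the fingers closing front to back (along the pipette's x), the hand is clear of the clip below and stays within the pipette's width between the neighbours.
- clip_mid (a point): On the body's back face, 146 mm above the tip: middle of the travel of the black clip-on finger rest (28 mm wide, 10 mm tall) with the hanger hook. Its last user clamped the clip anywhere from 12 mm below to 12 mm above; where is NOT measured: the underside of the hook's arm lies 134 to 158 mm above the tip. It does not slip in use. A stub sticks out 18 mm in front.
- hook_slot (a point): On the same face at the same height, 3.3 mm behind it: middle of the hook's slot, if the clip were mid-travel. The hook's arm sticks out 9.6 mm from the back, 14 mm wide and 4 mm thick; its lip, 3 mm thick, hangs behind, 12 mm below the arm's underside, with a 5 mm round bead at the end. The slot between body and lip, for the rail, is 6.6 mm.
- rest: Single bench rest, fixed: round dark foot 84 mm across, a post behind and a white fork, top 110 mm above the bench, that carries the lower edge of the pipette's body. The fork is open to its -x, slot 13 mm wide. Origin under the foot's centre, on the pipette's axis at the start.
- stand: Four-place charging stand, fixed: base 150 x 190 mm, 14 mm high, two posts and an upright aluminium rail 5 mm thick, 45 mm tall, top edge 178 mm above the bench. Origin on the bench below the rail's front face; x to the stand's back, y to its left. Pipettes hang 34 mm apart, backs on the rail's front face, lips behind it, at y +51, +17 (free), -17, -51 mm.
- free_place (a point): Middle of the free place at the top of the rail's front face (stand x 0, y +17 mm, 178 mm up); axes as the stand's. A pipette hung here stands with its axis 13.5 to 16 mm in front of that face, and the neighbours' bodies leave 44 mm for it (their clips 40 mm).
- catch (a point): Top of the sprung steel finger behind the rail in the free place. It leans on the lip: from about 9 to 2 mm above home the bead must be pushed past it, with a force that climbs to some 4 to 8 N; then it snaps in over the bead, the force drops, and it holds. Hard resistance after that is home: stop at about 5 N. Over 20 N on the stand is damage. Let go before the click, a pipette stays up.
- contact_pin (a joint): Brass charging contact in the rail's top edge at the free place: 0 = up, 2 mm proud of the rail; 0.002 = pushed level by the arm of a hook that is fully home. Its spring gives under 1 N.
- hung_a: Orange-ringed micropipette of the same shape hanging in the leftmost place; origin at the lowest point of its tip, 22 mm above the bench, top of the button 254 mm above the bench. It hangs by its hook and lifts or swings if caught.
- hung_b: The same, hanging in the place to the right of the free one.
- hung_c: The same, hanging in the rightmost place.
- tape_1: Loose roll of tape, 96 mm across, 25 mm high, lying on the bench; origin under its centre.
- control_bottle: Loose small white bottle with green cap, 33 mm across, 58 mm high; origin under its centre.
- pen: Loose pen, 145 mm long, lying on the bench; origin under its middle.
There are look-alikes about, which are no part of the job. Leave any green or yellow look-alike of the pipette alone.

How it is judged (in metres and radians):
On the way, in this order (a step that is already met when the one before it is completed fails the run):
1. the pipette is taken out of the bench rest (horizontal distance between pipette and rest above 0.08 m), for 0.1 s.
2. the pipette's hook is home on the charging contact of the free place (value of joint contact_pin above 0.0012 m and y of pipette in the frame of free_place between -0.006 and 0.006 m and x of pipette in the frame of free_place between -0.022 and -0.008 m and angle between pipette's own z axis and vertical below 0.09 rad), for 0.2 s.
At the end, for the whole second after the job is handed in: The pipette hangs still and released in the free place: charging contact pushed down at least 1.2 mm, pipette within 6 mm of the place's middle sideways, its axis 8 to 22 mm in front of the rail's front face, within 0.09 rad of upright; the three hanging pipettes within 8 mm of where they hung (all of step 2 and linear speed of pipette below 0.02 m/s and angular speed of pipette below 0.2 rad/s and distance of each of hung_a, hung_b, hung_c from where it was at the start of the episode below 0.008 m); the robot touches nothing.
It fails at once if the pipette is pressed against the stand with more than 20 N (contact force between pipette and stand above 20 N).
It fails at once if the arm or fingers press on the stand with more than 10 N (contact force between any of the arm, the fingers and stand above 10 N).
It fails at once if a hanging pipette is dislodged (moved more than 12 mm or tilted more than 0.12 rad) (distance of any of hung_a, hung_b, hung_c from where it was at the start of the episode above 0.012 m or angle between any of hung_a, hung_b, hung_c's own z axis and vertical above 0.12 rad).
It fails at once if a hanging pipette is pushed with more than 5 N (contact force between any of pipette, the fingers, the arm and hung_a above 5 N or contact force between any of pipette, the fingers, the arm and hung_b above 5 N or contact force between any of pipette, the fingers, the arm and hung_c above 5 N).
It fails at once if a loose thing on the bench is shifted by more than 20 mm (distance of any of tape_1, control_bottle, pen from where it was at the start of the episode above 0.02 m).
It also fails if it takes over 48 s, if anything falls off the work surface, if the arm or the gripper's body presses on something with over 40 N, if the wrist force passes 120 N, or if a joint passes its speed limit or range.

ROBOT

A 6-joint arm with a two-finger parallel gripper is mounted at the origin on a cart in front of the work surface, level with it; the furniture and walls round the work are solid. World frame = base frame: x ahead of the robot, y to its left, z up, the work surface at z = 0. Lengths are in mm, angles in rad, forces in N, time in s.
With the tool pointing down it reaches from about 275 to 1000 mm from the base axis. Payload 8.4 kg.
Tool frame: the origin (TCP) lies at the very end of the fingers, on their centre line; the grasp point (between the pads) lies 19 mm behind it; z points along the fingers, y is the line along which they close (so a half turn about z gives the same grasp; the last joint's range is limited). The gripper opens to 85 mm and grips with 20 to 120 N. Pads are 22 mm wide; open, the fingers measure 114 mm over their backs; the gripper's body (76 mm by 85 mm) begins 54 mm behind the grasp point. The pads swing forward as they close: fully open they stand 13 mm farther back than shut.
Start: joints at [-1.149, 0.353, 1.633, -0, 1.155, -0.002], TCP at [257.016, -569.711, 231.281] pointing down, gripper open.
Joint ranges: [-2.63, 2.63], [-0.92, 2.1], [0.06, 2.66], [-1.3, 4.44], [0, 2.69], [-3.02, 3.02]. Speed limits (rad/s): [2.22, 2.22, 2.79, 3.14, 3.14, 3.14].

INTERFACE

Orientations are given as [roll, pitch, yaw] about the fixed x, y, z axes, in that order (R = Rz(yaw) Ry(pitch) Rx(roll)).
In Python, from rig import sensors, grab_frame, camera_params, order gives the robot as it stands. The module is installed in compiled form; this text tells all that it offers.
- The arm moves only by the tool move_arm, never from a script. Its argument "motion" is a list of rows, each a list of 7 numbers: the turn, a rotation vector about the tool's x, y, z in rad, then the shift along the tool's x, y, z in m, then the finger opening in m, from 0 to 0.0854. A call has 1 to 8 rows; each row is the pose to reach, as a shift and turn from the pose commanded when the call began, along the tool's axes at that moment; what a row does not reach only later rows make up. A row lasts 1/8 s, in which the tool goes at most 62.5 mm and 10.7 degrees, less where a joint would pass 70% of its speed; a pose out of reach is approached as far as the arm can. A call with a gripper value outside its range is refused whole. The fingers move at their own pace and stop on an object; "grip_force" is the grip in N (left out, the last holds). Time passes only in rows, so rows that repeat a pose let the fingers close. It gives the time, the measured TCP pose, the force, the opening and the grip force at its end, in the units of the state.
- sensors.sense(): the state, without advancing time (a new reading comes with each control period).
- grab_frame(name): name is "scene" or "top"; returns (picture, depth): 420x560x3 uint8, red, green, blue; 420x560 float32, mm along the optical axis (not along the pixel's ray), 0 where there is no reading.
- camera_params(name): a dict with "camera_matrix" (3x3 intrinsics, pixels), "world_from_camera" (4x4, takes a point from camera to world coordinates). Camera axes: x right, y down, z forward; pixel columns grow to the right and rows downward; lengths in mm; the calibration is good to about 2 mm. A picture is of the moment at which its call begins. camera_params takes no time and is no camera call.
- order.sign_off(): hands the job in; it is judged then, once.
The state is a dict: "clock": time; "qpos": joint angles; "qvel": joint speeds; "joint_efforts": joint torques, N m; "eef_pos": TCP position; "tcp_rot": TCP orientation; "contact_force": force on the tool from outside, world axes, zero at the start; "wrist_torque": the same for the moment, N m; "opening": opening from 0.0 (shut) to 1.0 (fully open); "grasp_force": force on a finger pad.
Only numpy, scipy, OpenCV 4.12 (cv2) and the standard library are available. Lean on these libraries where they do the work, as an engineer would, in place of code of your own. Each camera call takes 0.05 s, during which the arm holds its last target. There are 200 camera calls.

## Working session

There is one attempt and no reset: what is moved stays moved. The work goes in short steps, Python scripts to look and compute and a tool call to move; the robot and the scene stay as the last step left them, time stands still between calls to the robot, and variables do not carry over. Pictures are saved under pics/ and viewed, at most 10 in all, crops included, and the job is handed in when it is done.

Besides the shell and the picture viewer there is one more tool, called as a command line: name --pt "numbers of a row" for each row, then --argument value for the rest. move_arm: Moves the arm, as the interface text tells. Its arguments: {"type":"object","properties":{"motion":{"type":"array","items":{"type":"array","items":{"type":"number"}}},"grip_force":{"type":"number"}},"required":["motion"]}

```bash
mkdir -p pics
python3 - <<'E'
from rig import sensors, grab_frame, camera_params
import cv2, numpy as np
for n in("scene","top"):
    p,d=grab_frame(n); cv2.imwrite(f"pics/{n}0.png",p[:,:,::-1]); np.savez(f"{n}0.npz",p=p,d=d)
    c=camera_params(n); print(n,np.round(c["camera_matrix"],1).tolist(),np.round(c["world_from_camera"],3).tolist())
print(sensors.sense())
E
```

```text
scene [[416.8, 0.0, 281.9], [0.0, 416.8, 207.6], [0.0, 0.0, 1.0]] [[0.911, -0.309, 0.274, 261.374], [-0.413, -0.701, 0.581, -515.264], [0.012, -0.643, -0.766, 825.635], [0.0, 0.0, 0.0, 1.0]]
top [[463.6, 0.0, 284.4], [0.0, 463.6, 216.7], [0.0, 0.0, 1.0]] [[-0.122, -0.944, 0.306, 109.065], [-0.993, 0.113, -0.045, 62.691], [0.008, -0.309, -0.951, 1381.667], [0.0, 0.0, 0.0, 1.0]]
{'clock': 0.1, 'qpos': array([-1.14942707e+00,  3.53611025e-01,  1.63406487e+00, -4.41526845e-05,
        1.15521502e+00, -2.39465280e-03]), 'qvel': array([ 0.00023808, -0.00294488, -0.00290862,  0.000397  ,  0.00152987,
       -0.00067128]), 'joint_efforts': array([ 1.37404320e-03, -6.06351614e+01, -3.42822039e+01,  4.55874749e-05,
        3.94728006e-03, -2.89328557e-05]), 'eef_pos': array([ 256.80786384, -569.32220752,  230.61450574]), 'tcp_rot': array([-3.14029430e+00,  3.72623065e-05,  4.23781786e-01]), 'contact_force': array([-0.50102174,  0.2609955 , -1.44559063]), 'wrist_torque': array([ 0.04097767, -0.01859064,  0.0356546 ]), 'grasp_force': 0.0, 'opening': 0.9978119957400227}
```

View pics/scene0.png

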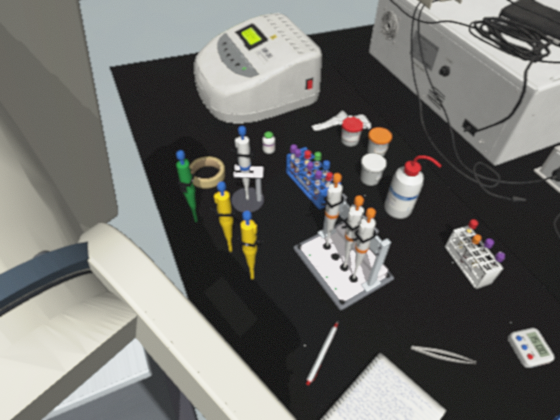

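View pics/top0.png

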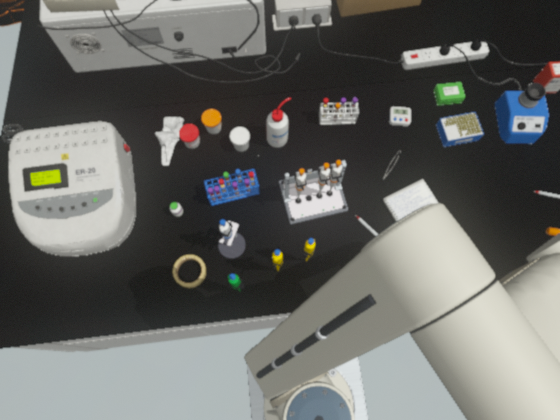

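The scene view shows the blue-topped pipette in its rest at about (243,155), with the stand at (345,250) and orange buttons at (336,178), (358,202), (370,214). In the top view the rest is at (230,238) and the stand at (313,190). Next I'll enlarge both.

Run:
```python
import cv2, numpy as np
s=np.load("scene0.npz")["p"][:,:,::-1]; t=np.load("top0.npz")["p"][:,:,::-1]
a=cv2.resize(s[115:305,215:405],(800,800),interpolation=cv2.INTER_CUBIC)
A=cv2.resize(s[115:215,215:285],(420,600),interpolation=cv2.INTER_CUBIC)
B=cv2.resize(s[165:305,290:395],(380,507),interpolation=cv2.INTER_CUBIC)
o=np.zeros((600,800,3),np.uint8);o[:,:420]=A;o[:507,420:]=B
cv2.imwrite("pics/c1.png",o)
cv2.imwrite("pics/c2.png",cv2.resize(t[150:265,205:355],(780,598),interpolation=cv2.INTER_CUBIC))
```

```text
(no output)
```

View pics/c1.png

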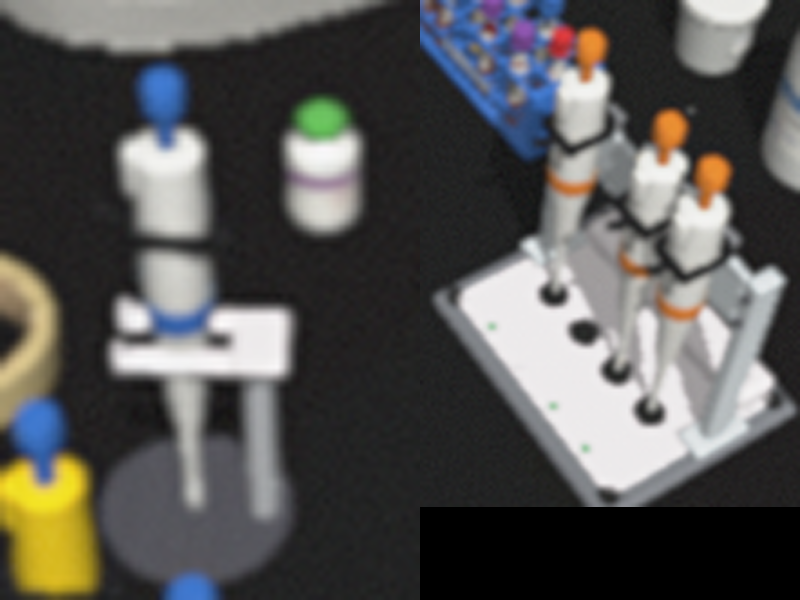

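View pics/c2.png

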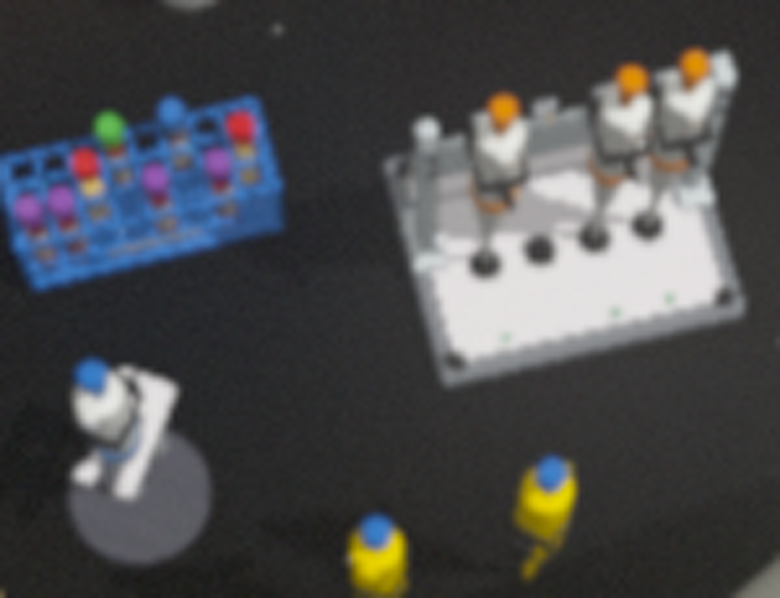

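c1: the target clip's black band is at scene (244,156) and the fork opens to the left, with its post on the right. c2: the stand wells are at c2 px (486,263), (540,250), (594,237), (648,225), and the second is the free one. The rail lies behind, on the far side from the robot. Now measuring.

```bash
cat > h.py <<'E'
import numpy as np, cv2
from rig import camera_params
def cam(n):
    c=camera_params(n); return np.array(c["camera_matrix"]),np.array(c["world_from_camera"])
def ray(n,uv):
    K,T=cam(n); d=T[:3,:3]@np.linalg.inv(K)@[uv[0],uv[1],1]; return T[:3,3],d/np.linalg.norm(d)
def plane(n,uv,z):
    o,d=ray(n,uv); return o+d*(z-o[2])/d[2]
def tri(uvs,uvt):
    o1,d1=ray("scene",uvs);o2,d2=ray("top",uvt)
    t=np.linalg.lstsq(np.c_[d1,-d2],o2-o1,rcond=None)[0]
    a,b=o1+d1*t[0],o2+d2*t[1]; return (a+b)/2,np.linalg.norm(a-b)
def blobs(p,lo,hi,amin=5):
    hsv=cv2.cvtColor(p,cv2.COLOR_RGB2HSV); m=cv2.inRange(hsv,lo,hi)
    n,l,st,c=cv2.connectedComponentsWithStats(m)
    w=[]
    for i in range(1,n):
        if st[i,4]>=amin:w.append((np.round(c[i],2).tolist(),int(st[i,4]),st[i,:4].tolist()))
    return w
E
python3 - <<'E'
from h import *
for n in("scene","top"):
    p=np.load(n+"0.npz")["p"]
    print(n,"orange",[b for b in blobs(p,(5,150,120),(16,255,255))])
    print(n,"blue",[b for b in blobs(p,(104,140,90),(118,255,255)) if b[1]<200])
# wells in the top view at base height 14
for u,v in((486,263),(540,250),(594,237),(648,225)):
    print(np.round(plane("top",(205+u/5.2,150+v/5.2),14)))
s=np.load("scene0.npz")["p"][:,:,::-1]; t=np.load("top0.npz")["p"][:,:,::-1]
o=np.zeros((600,800,3),np.uint8)
o[:,:400]=cv2.resize(s[120:180,225:265],(400,600),interpolation=cv2.INTER_CUBIC)
o[:300,400:]=cv2.resize(t[210:252,210:254],(400,300)[::1],interpolation=cv2.INTER_CUBIC)
o[300:,400:]=cv2.resize(t[158:191,316:360],(400,300),interpolation=cv2.INTER_CUBIC)
cv2.imwrite("pics/c3.png",o)
E
```

```text
scene orange [([379.94, 135.17], 315, [369, 127, 23, 17]), ([336.86, 177.97], 73, [334, 173, 8, 14]), ([358.62, 200.59], 86, [355, 195, 9, 15]), ([370.29, 213.06], 90, [366, 208, 10, 14]), ([331.38, 216.19], 21, [326, 214, 12, 4]), ([476.43, 238.57], 58, [473, 234, 8, 10]), ([348.7, 238.8], 10, [346, 237, 6, 4]), ([360.76, 251.0], 17, [357, 249, 9, 4])]
scene blue [([241.58, 130.35], 72, [238, 126, 8, 12]), ([301.89, 164.1], 122, [298, 147, 9, 32]), ([180.16, 155.19], 83, [176, 150, 9, 14]), ([312.43, 156.29], 7, [312, 155, 2, 4]), ([324.02, 164.74], 82, [313, 160, 17, 10]), ([244.5, 168.5], 12, [241, 168, 8, 2]), ([221.48, 186.45], 66, [218, 182, 8, 12]), ([246.4, 215.43], 72, [242, 211, 10, 13]), ([518.67, 338.0], 9, [517, 337, 4, 3]), ([524.12, 346.88], 8, [523, 346, 3, 3]), ([557.8, 417.8], 5, [557, 417, 3, 3])]
top orange [([6.2, 11.6], 5, [5, 11, 3, 2]), ([337.45, 105.36], 11, [335, 103, 6, 6]), ([207.67, 118.64], 39, [201, 108, 20, 19]), ([218.79, 113.5], 14, [214, 109, 8, 11]), ([337.62, 161.77], 13, [336, 159, 5, 7]), ([326.13, 164.73], 15, [324, 162, 6, 7]), ([301.4, 170.33], 15, [299, 168, 6, 6]), ([548.86, 232.57], 7, [548, 230, 4, 5]), ([556.0, 234.0], 5, [554, 233, 5, 3])]
top blue [([443.77, 135.69], 110, [437, 121, 18, 25]), ([476.64, 137.8], 25, [473, 136, 9, 5]), ([221.81, 221.26], 27, [219, 219, 6, 6]), ([310.41, 240.12], 17, [309, 238, 4, 5]), ([276.91, 250.91], 23, [275, 249, 5, 6]), ([231.74, 275.57], 23, [230, 273, 5, 6])]
[597. -52.  14.]
[602. -86.  14.]
[ 606. -119.   14.]
[ 610. -153.   14.]
```

View pics/c3.png

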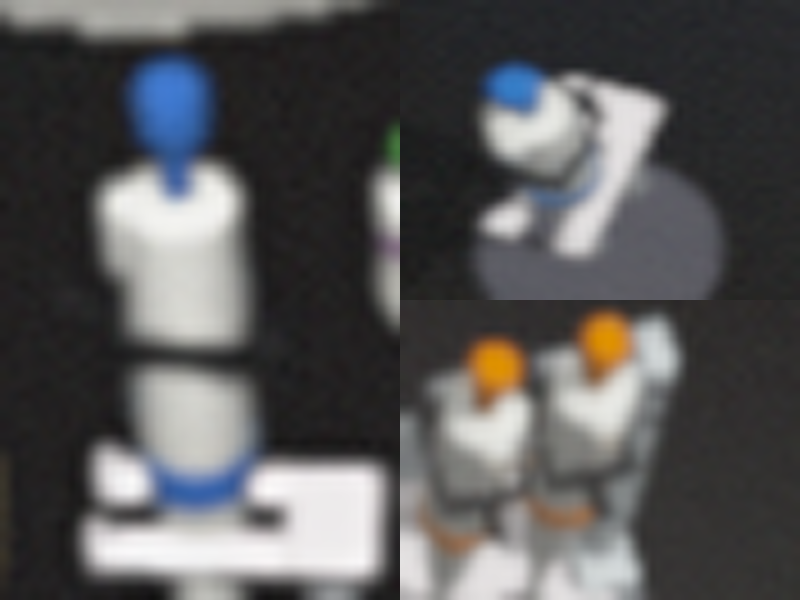

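c3: the target shows a side lump to the left at scene (237,141), the clip band at scene (243,155), and the dark clip part at top (229,222), on the upper right of the body. The same lump on the hung pipettes can serve as a yaw reference. I'll use depth points for this.

Run:
```python
from h import *
B={}
for k,s,t in(("a",(336.86,177.97),(301.4,170.33)),("b",(358.62,200.59),(326.13,164.73)),("c",(370.29,213.06),(337.62,161.77)),("T",(241.58,130.35),(221.81,221.26)),("g",(180.16,155.19),(231.74,275.57)),("y1",(221.5,186.4),(276.9,250.9)),("y2",(246.4,215.4),(310.4,240.1))):
    P,e=tri(s,t); B[k]=P; print(k,np.round(P,1),"gap",round(e,1))
def pts(n):
    d=np.load(n+"0.npz"); D=d["d"]; K,T=cam(n); v,u=np.mgrid[:420,:560]
    P=np.stack([(u-K[0,2])/K[0,0]*D,(v-K[1,2])/K[1,1]*D,D],-1)
    W=P@T[:3,:3].T+T[:3,3]; return W,d["p"].astype(int),D>0
cy,sy=np.cos(.128),np.sin(.128)
for n in("scene","top"):
    W,p,ok=pts(n)
    for k,R,top in(("c",np.array([[cy,sy],[-sy,cy]]),254),("b",np.array([[cy,sy],[-sy,cy]]),254),("T",np.eye(2),241)):
        q=(W[...,:2]-B[k][:2])@R.T; h=W[...,2]-(top-232)
        m=ok&(np.hypot(q[...,0],q[...,1])<26)&(h>105)&(h<215)
        dark=p.sum(-1)<170
        for name,mm in(("topbody",m&(h>170)&(h<203)&~dark),("dark",m&dark&(h>125)&(h<175))):
            idx=np.argwhere(mm)
            print(n,k,name,len(idx)," ".join("%d,%d,%d"%(*q[i,j],h[i,j]) for i,j in idx[::max(1,len(idx)//45)]))
```

```text
a [596.6 -51.4 247.7] gap 1.8
b [ 604.5 -119.   248.7] gap 1.9
c [ 610.3 -151.2  246. ] gap 2.5
T [484.5 171.1 233.7] gap 2.5
g [341.6 158.6 223.8] gap 2.6
y1 [391.3  38.3 224.6] gap 2.4
y2 [409.  -50.8 226.1] gap 2.3
scene c topbody 298 4,25,200 -1,23,199 0,21,197 0,21,193 -8,24,191 0,13,197 -3,21,187 0,8,199 0,21,183 6,1,200 0,21,179 4,0,201 -3,21,179 -7,4,199 6,-4,200 3,22,170 -6,0,200 3,-4,199 -2,21,171 -8,0,200 0,-5,200 -6,19,173 -8,0,197 -1,-7,200 -17,0,199 -8,-5,200 2,-10,198 -13,-3,197 -4,-9,198 -17,0,194 -9,-7,196 2,-11,193 -14,-5,194 -5,-11,195 -18,-2,191 -10,-9,193 -18,3,181 -13,-6,188 -4,-12,189 -18,-3,185 -8,-9,186 -15,2,173 -12,-8,184 -1,-13,182 -12,-6,179 -2,-12,179 -11,-7,176 -1,-12,175 -9,-10,175 -10,-9,171
scene c dark 40 -5,21,162 -2,21,159 -9,19,162 -5,20,158 -13,20,162 -12,12,163 -10,12,162 -16,11,164 -17,8,168 -8,13,156 -16,10,161 -18,6,167 11,-11,167 11,-12,169 -19,5,167 -16,4,165 9,-13,168 10,-14,168 -17,5,162 -18,3,165 9,-13,165 -18,2,163 -17,0,164 5,-14,166 -19,0,162 -17,0,161 -17,-2,164 -22,0,162 -21,-1,162 -18,-1,161 -16,-1,160 -17,-4,164 -23,-1,161 -17,-3
[... 3366 characters left out ...]
00 -4,-7,197 -4,-12,196 -1,-14,184 -5,8,198 -6,5,201 -6,2,201 -6,0,198 -6,-2,198 -7,-4,199 -7,-7,200 -7,-9,199 -7,-12,197 -4,-14,185 -7,9,195 -8,6,198 -8,3,197 -10,0,202 -8,-1,196 -9,-4,196 -10,-7,199 -10,-9,197 -7,-11,187 -5,-13,180 -11,8,199 -11,6,199 -11,3,198 -11,1,197 -13,-1,201 -13,-4,200 -13,-6,200 -12,-9,195 -9,-11,187 -6,-12,173 -13,9,198 -14,6,200 -14,3,198 -14,1,198 -13,0,193 -14,-3,195 -13,-5,191 -12,-8,186 -11,-10,182 -7,-12,170 -15,7,195 -16,4,196 -14,2,190 -12,0,183 -13,-2,183 -13,-5,184 -11,-7,176 -13,-10,180 -10,12,171 -12,9,177 -14,5,182 -15,3,183 -14,0,179 -14,-1,176 -13,-3,172 -13,9,170 -15,0,170
top T dark 6 -10,15,170 -10,13,159 -13,8,160 -17,11,162 -17,8,162 -20,11,164
```

Run:
```python
from h import *
T0=np.array([484.5,171.1])
for n in("scene","top"):
    d=np.load(n+"0.npz"); D=d["d"]; p=d["p"].astype(int); K,T=cam(n); v,u=np.mgrid[:420,:560]
    P=np.stack([(u-K[0,2])/K[0,0]*D,(v-K[1,2])/K[1,1]*D,D],-1); W=P@T[:3,:3].T+T[:3,3]
    q=W[...,:2]-T0; r=np.hypot(*np.moveaxis(q,-1,0))
    m=(D>0)&(r<75)&(abs(W[...,2]-110)<5)&(p.min(-1)>150)
    # exact plane intersection for those pixels
    X=np.array([plane(n,(b,a),110)[:2]-T0 for a,b in np.argwhere(m)],np.float32)
    rect=cv2.minAreaRect(X); print(n,m.sum(),np.round(rect[0],1),np.round(rect[1],1),round(rect[2],1),np.round(cv2.boxPoints(rect),1).tolist())
    f=(D>0)&(r<75)&(W[...,2]<14)&(p.max(-1)<120)&(p.min(-1)>55)
    Y=np.array([plane(n,(b,a),8)[:2] for a,b in np.argwhere(f)],np.float32)
    print("foot",f.sum(),cv2.minEnclosingCircle(Y))
    # rail: aluminium top region near free place, in stand frame
    c,s=np.cos(.13),np.sin(.13); F=np.array([601,-85.5])
    S=(W[...,:2]-F)@np.array([[c,s],[-s,c]]).T
    g=(D>0)&(abs(W[...,2]-178)<3)&(abs(S[...,1])<110)&(abs(S[...,0])<40)
    print("rail-ish"," ".join("%d,%d,%d"%(*S[i,j],W[i,j,2]) for i,j in np.argwhere(g)[::2]))
```

```text
scene 210 [ 5.1 -5.2] [37.6 67.6] 62.7 [[-33.5, -6.400000095367432], [26.5, -37.400001525878906], [43.79999923706055, -4.0], [-16.299999237060547, 27.0]]
foot 577 ((485.1626281738281, 170.3137664794922), 70.1314697265625)
rail-ish 26,40,179 26,37,179 26,36,177 25,32,178 -8,49,179 27,30,175 -15,45,177 12,22,180 17,21,179 7,22,179 14,23,175 16,19,177 3,22,179 14,20,175 15,16,178 -16,30,180 0,22,178 14,14,177 17,11,178 -16,27,180 -4,22,177 0,22,175 15,8,179 24,7,175 -8,23,176 16,6,178 14,6,176 15,2,179 25,-27,179 25,-29,178 -16,-19,179 -16,-25,179 0,-45,179 -16,-36,178 26,-63,179 -9,-45,180 -3,-45,176 27,-65,177 -12,-45,179 25,-67,178 -16,-45,179 27,-71,178 25,-71,176 -16,-60,180 11,-80,179 16,-81,177 6,-80,180 15,-82,177 19,-84,176 2,-79,179 14,-86,179 17,-88,178 28,-95,179 -22,-68,180 1,-78,175 15,-88,176 18,-90,178 24,-95,179 27,-97,179 31,-98,177 -3,-78,176 14,-89,176 18,-91,175 19,-95,179 23,-96,177 26,-98,178 29,-100,177 12,-91,176 14,-94,178 17,-96,179 21,-98,178 24,-100,178 28,-101,176 13,-95,177 15,-98,179 20,-99,177 23,-101,177 28,-102,175 12,-99,179 18,-99,175 18,-103,180 15,
[... 212 characters left out ...]
0000762939453]]
foot 450 ((497.8912353515625, 171.44932556152344), 58.782108306884766)
rail-ish 31,-99,178 27,-101,178 26,-98,176 23,-94,177 23,-100,175 26,-65,179 20,-96,177 19,-102,175 24,-65,177 18,-93,175 15,-97,179 29,-37,175 15,-92,176 27,-27,177 26,-33,177 24,-29,176 27,-1,179 22,-26,176 26,1,176 17,-19,176 7,-54,179 20,3,175 17,-1,179 16,-6,179 15,-12,176 4,-53,179 26,39,175 17,10,178 17,4,176 15,0,177 10,-20,177 30,70,177 29,65,176 16,13,177 15,7,175 27,71,177 24,69,176 22,64,178 20,53,176 16,42,178 20,70,178 16,54,178 -2,-18,180 -16,-73,179 17,68,177 15,60,177 14,54,176 -14,-53,180 -16,-61,180 -12,-19,179 -19,-34,180 -21,-31,180 -6,48,177 -13,24,180 -15,25,178 -15,42,180 -18,31,180
```

Measured so far:

| Item | Position (mm) | Yaw (rad) |
|---|---|---|
| Pipette axis | (484, 170) | about -0.47, hook toward the rest's back |
| Free place axis | (601, -85.5) | 0.13 (stand) |

Moving above the pipette.

move_arm --pt "0 0 0 0 0 -0.06 0.05" --pt "0 0 -0.1 0.04 -0.045 -0.11 0.05" --pt "0 0 -0.674 0.511 -0.58 -0.11 0.05" --pt "0 0 -0.674 0.511 -0.58 -0.11 0.05" --pt "0 0 -0.674 0.511 -0.58 -0.11 0.05" --pt "0 0 -0.674 0.511 -0.58 -0.11 0.05" --pt "0 0 -0.674 0.511 -0.58 -0.11 0.05" --pt "0 0 -0.674 0.511 -0.58 -0.11 0.05" --grip_force 30

```text
clock: 1.1
eef_pos: [381.5, -163.5, 336.4]
tcp_rot: [3.141, -0.0, 1.097]
contact_force: [1.4, 0.9, -0.3]
opening: 0.586
grasp_force: 0.0
```

```bash
cat >> h.py <<'E'
def rel(P,yaw):
    from rig import sensors
    s=sensors.sense(); y=s["tcp_rot"][2]; d=(np.array(P)-s["eef_pos"])/1000; c,n=np.cos(y),np.sin(y)
    print("t",round(s["clock"],2),"pos",np.round(s["eef_pos"],1),"rot",np.round(s["tcp_rot"],3),"F",np.round(s["contact_force"],1),"open",round(s["opening"],3),"q",np.round(s["qpos"],2))
    print("rel rz",round(-((yaw-y+np.pi)%(2*np.pi)-np.pi),3),"shift",np.round([d[0]*c+d[1]*n,d[0]*n-d[1]*c,-d[2]],4))
E
python3 -c "
from h import *
rel((484,170,340),1.098)"
```

```text
t 1.1 pos [ 381.5 -163.5  336.4] rot [ 3.141 -0.     1.097] F [ 1.4  0.9 -0.3] open 0.586 q [-0.41 -0.09  1.91  0.    1.32  0.06]
rel rz -0.001 shift [ 0.3435 -0.0609 -0.0036]
```

move_arm --pt "0 0 0 0.343 -0.061 0 0.05" --pt "0 0 0 0.343 -0.061 0 0.05" --pt "0 0 0 0.343 -0.061 0 0.05" --pt "0 0 0 0.343 -0.061 0 0.05" --pt "0 0 0 0.343 -0.061 0 0.05" --pt "0 0 0 0.343 -0.061 0 0.05" --pt "0 0 0 0.343 -0.061 0 0.05" --pt "0 0 0 0.343 -0.061 0 0.05"

```text
clock: 2.1
eef_pos: [483.0, 167.2, 336.0]
tcp_rot: [-3.141, 0.001, 1.098]
contact_force: [-0.2, -0.3, -0.1]
opening: 0.585
grasp_force: 0.0
```

```bash
python3 -c "
from h import *
rel((484,170,300),1.098)
from rig import grab_frame
p,d=grab_frame('scene'); cv2.imwrite('pics/s1.png',cv2.resize(p[60:240,170:400,::-1],(767,600),interpolation=cv2.INTER_CUBIC))"
```

```text
t 2.1 pos [483.  167.2 336. ] rot [-3.141e+00  1.000e-03  1.098e+00] F [-0.2 -0.3 -0.1] open 0.585 q [ 0.33  0.08  1.74 -0.    1.32  0.8 ]
rel rz 0.0 shift [ 0.003  -0.0004  0.036 ]
```

View pics/s1.png

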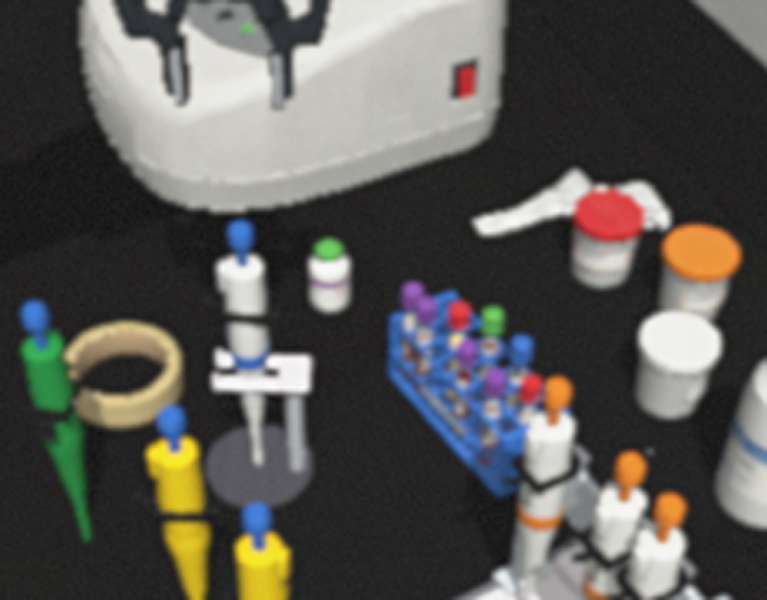

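s1: the open fingertips are at crop (180,103) and (281,107), so their mid is at scene px (239.1,91.5). They straddle the pipette's line. I'll compare this with the projected TCP.

```bash
python3 -c "
from h import *
K,T=cam('scene')
for P in((483,167.2,336),(483,167.2,343),(484,170,233.5)):
    c=np.linalg.inv(T)@[*P,1]; print((K@c[:3])[:2]/c[2])
"
```

```text
[238.95880664  91.23037376]
[238.7232902   88.20979893]
[242.061031   130.50902712]
```

move_arm --pt "0 0 0 0.003 0 0.03 0.05" --pt "0 0 0 0.003 0 0.06 0.05" --pt "0 0 0 0.003 0 0.06 0.05"

```text
clock: 2.52
eef_pos: [483.4, 168.8, 274.8]
tcp_rot: [-3.139, 0.003, 1.096]
contact_force: [-0.6, 0.3, 0.3]
opening: 0.589
grasp_force: 0.0
```

move_arm --pt "0 0 0 0 0 0.04 0.05" --pt "0 0 0 0 0 0.07 0.05" --pt "0 0 0 0 0 0.09 0.05" --pt "0 0 0 0 0 0.09 0.05" --pt "0 0 0 0 0 0.09 0.05"

```text
clock: 3.15
eef_pos: [485.8, 170.4, 188.1]
tcp_rot: [3.14, -0.001, 1.097]
contact_force: [0.9, -1.9, -0.3]
opening: 0.583
grasp_force: 0.0
```

```bash
python3 -c "
from h import *
rel((484,170,184.5),1.098)"
```

```text
t 3.15 pos [485.8 170.4 188.1] rot [ 3.140e+00 -1.000e-03  1.097e+00] F [ 0.9 -1.9 -0.3] open 0.583 q [ 0.33  0.23  1.91 -0.    1.    0.81]
rel rz -0.001 shift [-0.0011 -0.0014  0.0036]
```

move_arm --pt "0 0 0 0 0 0.003 0.05" --pt "0 0 0 0 0 0.003 0.035" --pt "0 0 0 0 0 0.003 0.02" --pt "0 0 0 0 0 0.003 0.015" --pt "0 0 0 0 0 0.003 0.015" --pt "0 0 0 0 0 0.003 0.015" --grip_force 40

```text
clock: 3.9
eef_pos: [484.9, 170.6, 183.9]
tcp_rot: [3.142, -0.0, 1.098]
contact_force: [-2.1, -0.0, 6.2]
opening: 0.301
grasp_force: 39.1
```

```bash
python3 -c "
from h import *
rel((484,170,184.5),1.098)
from rig import sensors; print(sensors.sense()['grasp_force'])"
```

```text
t 3.9 pos [484.9 170.6 183.9] rot [ 3.142 -0.     1.098] F [-2.1 -0.   6.2] open 0.301 q [0.34 0.24 1.92 0.   0.99 0.81]
rel rz -0.0 shift [-0.0009 -0.0005 -0.0006]
39.13679659366608
```

move_arm --pt "0 0 0 0 0 -0.01 0.015" --pt "0 0 0 0 0 -0.03 0.015" --pt "0 0 0 0 0 -0.06 0.015" --pt "0 0 0 0 0 -0.09 0.015" --pt "0 0 0 0 0 -0.12 0.015" --pt "0 0 0 0 0 -0.12 0.015" --pt "0 0 0 0 0 -0.12 0.015"

```text
clock: 4.78
eef_pos: [484.4, 170.2, 302.6]
tcp_rot: [-3.141, 0.001, 1.098]
contact_force: [0.2, 0.9, -1.1]
opening: 0.304
grasp_force: 39.3
```

```bash
python3 -c "
from h import *
rel((484,170,304),1.098)
from rig import grab_frame
p,d=grab_frame('scene'); np.savez('s2.npz',p=p,d=d); cv2.imwrite('pics/s2.png',cv2.resize(p[30:210,190:310,::-1],(400,600),interpolation=cv2.INTER_CUBIC))"
```

```text
t 4.78 pos [484.4 170.2 302.6] rot [-3.141e+00  1.000e-03  1.098e+00] F [ 0.2  0.9 -1.1] open 0.304 q [ 0.34  0.11  1.78 -0.    1.25  0.81]
rel rz -0.0 shift [-0.0004 -0.0002 -0.0014]
```

View pics/s2.png

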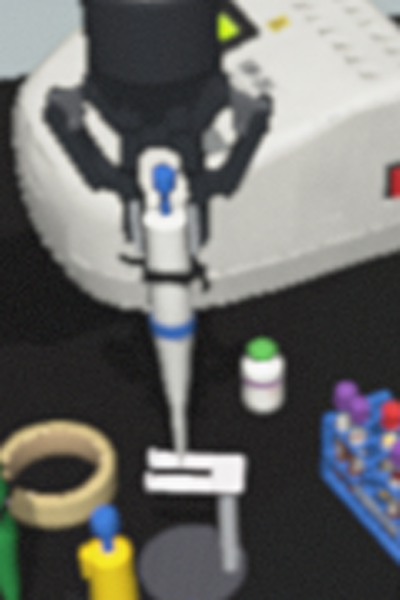

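s2: the pipette is held upright, with its tip at crop (180,458), i.e. scene px (244,167.4). The stub points left and the hook right. Checking the tip offset and carrying it to the front of the free place.

move_arm --pt "0 0 -0.05 -0.03 0.022 0 0.015" --pt "0 0 -0.15 -0.075 0.057 0 0.015" --pt "0 0 -0.3 -0.12 0.091 0 0.015" --pt "0 0 -0.45 -0.165 0.125 0 0.015" --pt "0 0 -0.603 -0.2 0.15 0 0.015" --pt "0 0 -0.603 -0.214 0.163 0 0.015" --pt "0 0 -0.603 -0.214 0.163 0 0.015" --pt "0 0 -0.603 -0.214 0.163 0 0.015"

```text
clock: 5.82
eef_pos: [532.1, -93.3, 302.9]
tcp_rot: [-3.141, -0.001, 1.7]
contact_force: [-0.2, 0.9, -0.6]
opening: 0.303
grasp_force: 39.3
```

```bash
python3 -c "
from h import *
from rig import grab_frame
K,T=cam('scene')
def pr(P):
    c=np.linalg.inv(T)@[*P,1]; return np.round((K@c[:3])[:2]/c[2],1)
print('tip pred before',pr((484.4,170.2,127.6)),'button pred',pr((484.4,170.2,352)))
p=np.load('s2.npz')['p']; print([b for b in blobs(p,(104,140,90),(118,255,255)) if b[1]<100 and b[0][1]<140 and b[0][0]<280])
rel((531.6,-94.6,227),1.701)
p,d=grab_frame('scene'); np.savez('s3.npz',p=p,d=d); cv2.imwrite('pics/s3.png',cv2.resize(p[70:310,230:430,::-1],(500,600),interpolation=cv2.INTER_CUBIC))"
```

```text
tip pred before [244.9 165.2] button pred [238.5  83.3]
[([238.85, 84.4], 40, [237, 80, 5, 14]), ([241.46, 128.85], 26, [235, 127, 13, 4])]
t 5.83 pos [532.1 -93.3 302.9] rot [-3.141e+00 -1.000e-03  1.700e+00] F [-0.2  0.9 -0.6] open 0.303 q [-0.18  0.16  1.73  0.    1.26 -0.31]
rel rz -0.001 shift [-0.0012 -0.0007  0.0759]
```

View pics/s3.png

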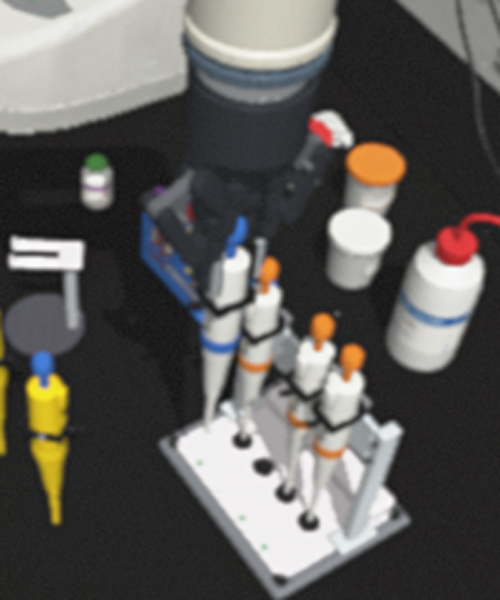

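s3: the held pipette (button at crop (235,235)) stands in front of the stand, between hung_a (269,270) and hung_b (322,328) along the approach. I'll lower it, then close in.

move_arm --pt "0 0 0 -0.001 0 0.03 0.015" --pt "0 0 0 -0.001 0 0.06 0.015" --pt "0 0 0 -0.001 0.01 0.076 0.015" --pt "0 0 0 -0.001 0.025 0.076 0.015" --pt "0 0 0 -0.001 0.04 0.076 0.015" --pt "0 0 0 -0.001 0.05 0.076 0.015" --pt "0 0 0 -0.001 0.055 0.076 0.015" --pt "0 0 0 -0.001 0.055 0.076 0.015"

```text
clock: 6.88
eef_pos: [587.3, -88.2, 227.6]
tcp_rot: [3.142, 0.0, 1.701]
contact_force: [0.3, 0.3, -1.1]
opening: 0.3
grasp_force: 39.3
```

```bash
python3 -c "
from h import *
rel((601,-85.5,227),1.701)
from rig import grab_frame
for n in('scene','top'):
    p,d=grab_frame(n); print(n,blobs(p,(104,140,90),(118,255,255),3)[:14] if n=='top' else [b for b in blobs(p,(104,140,90),(118,255,255)) if 290<b[0][0]<380])
    print([b for b in blobs(p,(5,150,120),(16,255,255)) if 290<b[0][0]<380])
K,T=cam('scene')
from rig import sensors
x=sensors.sense()['eef_pos']
for h in(49+3,):
    c=np.linalg.inv(T)@[x[0],x[1],x[2]-175+225,1]; print('btn pred',(K@c[:3])[:2]/c[2])
"
```

```text
t 6.88 pos [587.3 -88.2 227.6] rot [3.142 0.    1.701] F [ 0.3  0.3 -1.1] open 0.3 q [-0.15  0.31  1.71 -0.    1.13 -0.28]
rel rz -0.0 shift [0.0009 0.0139 0.0006]
scene [([301.73, 164.18], 104, [299, 148, 8, 31]), ([307.27, 186.65], 362, [287, 154, 40, 55]), ([312.4, 156.2], 5, [312, 155, 2, 3]), ([323.71, 163.71], 28, [320, 161, 8, 6]), ([346.44, 183.65], 43, [342, 178, 9, 13]), ([337.8, 222.33], 15, [333, 221, 10, 3])]
[([358.59, 200.68], 88, [355, 195, 9, 15]), ([370.34, 213.02], 91, [366, 208, 10, 14]), ([328.6, 216.2], 5, [327, 215, 4, 3]), ([348.45, 238.73], 11, [346, 237, 6, 4]), ([360.76, 251.0], 17, [357, 249, 9, 4])]
top [([519.85, 117.01], 1291, [497, 90, 52, 54]), ([443.88, 135.9], 106, [437, 122, 18, 24]), ([501.0, 127.2], 5, [500, 126, 3, 4]), ([476.64, 137.8], 25, [473, 136, 9, 5]), ([239.92, 171.9], 49, [232, 169, 16, 7]), ([253.2, 169.8], 5, [252, 169, 3, 3]), ([235.62, 192.1], 439, [207, 175, 52, 30]), ([221.0, 177.0], 3, [220, 177, 3, 1]), ([232.91, 179.3], 23, [230, 177, 7, 6]), ([209.69, 183.8], 65, [205, 179, 13, 12]), ([216.25, 178.25], 4, [215, 178, 3, 2])]
[]
btn pred [344.36605874 181.29420363]
```

```bash
python3 -c "
from h import *
K,T=cam('scene')
def pr(P):
    c=np.linalg.inv(T)@[*P,1]; return (K@c[:3])[:2]/c[2]
c,s=np.cos(.13),np.sin(.13); ex=np.array([c,s,0]);ey=np.array([-s,c,0]);ez=np.array([0,0,1.])
def solve(ref,obs,h):
    P0=np.array([601,-85.5,h]); # hung-at-free reference
    J=np.c_[pr(P0+ey)-pr(P0),pr(P0+ez)-pr(P0)]
    for dx in(-14,-16):
        e=np.array(obs)-np.array(ref)-(pr(P0+dx*ex)-pr(P0)); print(dx,'dy,dz',np.round(np.linalg.solve(J,e),1))
ra,rc=np.array([331.38,216.19]),np.array([360.76,251.0])
solve(ra+(rc-ra)/3,(337.8,222.33),125)
ba,bb,bc=map(np.array,((336.86,177.97),(358.6,200.6),(370.3,213.05)))
solve((ba+bb)/2,(346.44,183.65),246)
"
```

```text
-14 dy,dz [-1.  29.8]
-16 dy,dz [-2.9 33.4]
-14 dy,dz [-7.6 30.8]
-16 dy,dz [-9.5 33.8]
```

```bash
python3 -c "
from h import *
from rig import grab_frame
c,s=np.cos(.13),np.sin(.13); F=np.array([601,-85.5])
def run(p,D,y0,x0,top,tag):
    K,T=cam('scene'); v,u=np.mgrid[:420,:560]
    P=np.stack([(u-K[0,2])/K[0,0]*D,(v-K[1,2])/K[1,1]*D,D],-1); W=P@T[:3,:3].T+T[:3,3]
    S=(W[...,:2]-F)@np.array([[c,s],[-s,c]]).T-[x0,y0]; h=W[...,2]-top+232
    m=(D>0)&(abs(S[...,0])<26)&(abs(S[...,1])<16)
    dark=p.astype(int).sum(-1)<170
    for n,k in(('clipfront',m&dark&(h>150)&(h<172)&(S[...,0]<-13)),('stub',m&dark&(h>150)&(h<175)&(S[...,0]<-20)),('body-hi',m&~dark&(h>170)&(h<180)),('body-lo',m&~dark&(h>112)&(h<150)),('nose',m&~dark&(h>30)&(h<90)&(abs(S[...,1])<12)),('tip',m&~dark&(h>0)&(h<30)&(abs(S[...,1])<12))):
        q=S[k]; 
        if len(q): print(tag,n,len(q),'y pct',np.round(np.percentile(q[:,1],[5,50,95]),1),'x pct',np.round(np.percentile(q[:,0],[5,50,95]),1),'h',np.round(np.percentile(h[k],[5,50,95])))
d=np.load('scene0.npz'); run(d['p'],d['d'],34,0,254,'a'); run(d['p'],d['d'],-34,0,254,'b'); run(d['p'],d['d'],-68,0,254,'c')
p,d=grab_frame('scene'); run(p,d,-.9,-14,227.6-175+232-3,'H')
"
```

```text
a clipfront 29 y pct [-10.1   1.4  11.8] x pct [-24.3 -17.1 -15.2] h [161. 163. 167.]
a stub 6 y pct [-0.9  0.5  2.3] x pct [-25.3 -23.  -20.9] h [161. 164. 164.]
a body-hi 39 y pct [-11.8  -8.    0.8] x pct [-13.3  -7.6   4.2] h [171. 174. 179.]
a body-lo 193 y pct [-13.4  -8.    5. ] x pct [-13.8  -4.1  15.6] h [115. 131. 148.]
a nose 69 y pct [-6.  -2.3  3.6] x pct [-7.8 -2.6  2.6] h [37. 70. 87.]
a tip 17 y pct [-1.4  0.5  3.1] x pct [-1.4  0.1  2.3] h [ 2. 14. 29.]
b clipfront 30 y pct [-11.   -0.   13.9] x pct [-20.8 -17.2 -14.9] h [160. 164. 167.]
b stub 3 y pct [-0.6  0.6  2.3] x pct [-23.7 -21.2 -20.5] h [161. 162. 163.]
b body-hi 38 y pct [-11.1  -8.    2.3] x pct [-13.5  -8.6   3.4] h [170. 174. 179.]
b body-lo 100 y pct [-10.3  -3.6   7.3] x pct [-14.5 -11.5  -4.3] h [115. 129. 146.]
b nose 69 y pct [-6.1 -1.8  2.9] x pct [-8.2 -3.4  1.9] h [36. 70. 87.]
b tip 15 y pct [-0.9  0.5  4. ] x pct [-0.9  0.1  2.2] h [ 3. 16. 27.]
c clipfront 26 y pct [-9.7  1.1 11.8] x pct [-21.6 -16.8 -15.8] h [160. 163. 167.]
c stub 3 y pct [0.3 0.5 1.5] x pct [-22.8 -21.9 -20.6] h [162. 163. 163.]
c body-hi 39 y pct [-10.9  -7.5   1.9] x pct [-14.7  -9.6   3.9] h [171. 175. 179.]
c body-lo 200 y pct [-13.5  -8.    4.8] x pct [-14.6  -6.2  14.9] h [115. 131. 148.]
c nose 68 y pct [-6.5 -1.6  3.3] x pct [-8.1 -3.7  1.6] h [36. 72. 88.]
c tip 18 y pct [-1.2  0.6  3.1] x pct [-2.4 -0.4  1.3] h [ 1. 15. 28.]
H clipfront 27 y pct [-13.3  -1.3  10.4] x pct [-22.5 -18.  -17.1] h [166. 168. 172.]
H stub 5 y pct [-1.8 -0.4  0.8] x pct [-23.  -21.9 -20.4] h [167. 169. 170.]
H body-hi 57 y pct [-14.5 -11.6  -4.1] x pct [-16.9  -7.9  12.6] h [171. 172. 180.]
H body-lo 148 y pct [-13.9  -9.4   2.9] x pct [-15.7 -11.2   0.8] h [114. 132. 148.]
H nose 77 y pct [-8.5 -4.   2.1] x pct [-10.7  -6.5  -0.2] h [35. 72. 88.]
H tip 17 y pct [-3.7 -1.9  0.4] x pct [-6.9 -4.8 -2.6] h [ 6. 16. 28.]
```

The depth points show the held pipette about 2.7 mm too far to the right (-y). The tip also leans about 0.024 rad toward the robot, and the clip is near the top of its travel (home TCP z ≈ 195). I'll correct both and close in.

move_arm --pt "-0.012 0 0 0.0013 0 0 0.015" --pt "-0.024 0 0 0.0027 0.002 0 0.015" --pt "-0.024 0 0 0.0027 0.005 0 0.015" --pt "-0.024 0 0 0.0027 0.008 0 0.015" --pt "-0.024 0 0 0.0027 0.01 0 0.015" --pt "-0.024 0 0 0.0027 0.01 0 0.015"

```text
clock: 7.78
eef_pos: [596.8, -84.2, 227.3]
tcp_rot: [3.118, -0.0, 1.701]
contact_force: [-1.0, 0.5, -1.3]
opening: 0.303
grasp_force: 39.3
```

move_arm --pt "0 0 0 0 0.0005 0 0.015" --pt "0 0 0 0 0.001 0 0.015" --pt "0 0 0 0 0.0015 0 0.015" --pt "0 0 0 0 0.0015 0 0.015"

```text
clock: 8.28
eef_pos: [598.2, -84.0, 227.5]
tcp_rot: [3.118, 0.0, 1.701]
contact_force: [-0.6, -0.1, -1.1]
opening: 0.303
grasp_force: 39.3
```

```bash
cat > v.py <<'E'
from h import *
from rig import sensors, grab_frame
c,s=np.cos(.13),np.sin(.13); F=np.array([601,-85.5])
def f():
    S=sensors.sense(); e=S["eef_pos"]; q=e[:2]-F; Fc=S["contact_force"]
    print("t %.2f stand xy %.1f %.1f z %.1f rot %s  F(st x,y,z) %.1f %.1f %.1f tq %s"%(S["clock"],q[0]*c+q[1]*s,-q[0]*s+q[1]*c,e[2],np.round(S["tcp_rot"],3),Fc[0]*c+Fc[1]*s,-Fc[0]*s+Fc[1]*c,Fc[2],np.round(S["wrist_torque"],2)))
def pose(x0,y0,tip):
    p,D=grab_frame("scene"); K,T=cam('scene'); v,u=np.mgrid[:420,:560]
    P=np.stack([(u-K[0,2])/K[0,0]*D,(v-K[1,2])/K[1,1]*D,D],-1); W=P@T[:3,:3].T+T[:3,3]
    S=(W[...,:2]-F)@np.array([[c,s],[-s,c]]).T-[x0,y0]; h=W[...,2]-tip
    m=(D>0)&(abs(S[...,0])<26)&(abs(S[...,1])<16); dark=p.astype(int).sum(-1)<170
    for n,k in(('clipfront',m&dark&(h>150)&(h<175)&(S[...,0]<-13)),('stub',m&dark&(h>150)&(h<175)&(S[...,0]<-20)),('nose',m&~dark&(h>30)&(h<90)&(abs(S[...,1])<12)),('tip',m&~dark&(h>0)&(h<30)&(abs(S[...,1])<12))):
        if k.any(): q=S[k]; print(n,len(q),'y',np.round(np.median(q[:,1])+y0,1),'x',np.round(np.median(q[:,0])+x0,1),'h',np.round(np.percentile(h[k],[5,50,95])))
E
python3 -c "
from v import *
f(); pose(-3,.5,50); f()"
```

```text
t 8.28 stand xy -2.6 1.8 z 227.5 rot [3.118 0.    1.701]  F(st x,y,z) -0.6 0.0 -1.1 tq [ 0.01 -0.03 -0.03]
clipfront 23 y -0.2 x -19.9 h [165. 169. 171.]
stub 4 y 0.3 x -25.6 h [166. 168. 169.]
nose 73 y -2.0 x -5.8 h [33. 68. 88.]
tip 15 y -0.1 x -2.8 h [ 5. 15. 27.]
t 8.32 stand xy -2.7 1.8 z 227.4 rot [ 3.118 -0.     1.701]  F(st x,y,z) 0.4 0.3 -1.8 tq [ 0.02 -0.01 -0.01]
```

Upright and centred now. I'll creep toward the rail until the body touches it.

move_arm --pt "0 0 0 0 0.0005 0 0.015" --pt "0 0 0 0 0.001 0 0.015" --pt "0 0 0 0 0.0015 0 0.015" --pt "0 0 0 0 0.002 0 0.015" --pt "0 0 0 0 0.002 0 0.015" --pt "0 0 0 0 0.002 0 0.015"

```text
clock: 9.07
eef_pos: [600.1, -83.8, 227.5]
tcp_rot: [3.118, -0.0, 1.701]
contact_force: [0.5, 0.6, -0.6]
opening: 0.301
grasp_force: 39.3
```

```bash
python3 -c "
from v import *
f()"
```

```text
t 9.07 stand xy -0.6 1.8 z 227.5 rot [ 3.118 -0.     1.701]  F(st x,y,z) 0.6 0.5 -0.6 tq [0.01 0.01 0.06]
```

move_arm --pt "0 0 0 0 0.0005 0 0.015" --pt "0 0 0 0 0.001 0 0.015" --pt "0 0 0 0 0.001 0 0.015" --pt "0 0 0 0 0.001 0 0.015"

```text
clock: 9.57
eef_pos: [601.1, -83.7, 227.5]
tcp_rot: [3.118, -0.0, 1.701]
contact_force: [-0.6, 0.3, -1.1]
opening: 0.306
grasp_force: 39.3
```

```bash
python3 -c "
from v import *
f()"
```

```text
t 9.57 stand xy 0.3 1.8 z 227.5 rot [ 3.118 -0.     1.701]  F(st x,y,z) -0.5 0.4 -1.1 tq [-0.03  0.    0.06]
```

move_arm --pt "0 0 0 0 0.0005 0 0.015" --pt "0 0 0 0 0.001 0 0.015" --pt "0 0 0 0 0.001 0 0.015" --pt "0 0 0 0 0.001 0 0.015"

```text
clock: 10.07
eef_pos: [602.0, -83.6, 227.5]
tcp_rot: [3.118, 0.0, 1.701]
contact_force: [-1.7, 0.2, -0.9]
opening: 0.299
grasp_force: 39.4
```

```bash
python3 -c "
from v import *
f()"
```

```text
t 10.07 stand xy 1.2 1.8 z 227.5 rot [3.118 0.    1.701]  F(st x,y,z) -1.6 0.4 -0.9 tq [-0.09  0.28  0.  ]
```

move_arm --pt "0 0 0 0 0.0004 0 0.015" --pt "0 0 0 0 0.0008 0 0.015" --pt "0 0 0 0 0.0008 0 0.015" --pt "0 0 0 0 0.0008 0 0.015"

```text
clock: 10.58
eef_pos: [602.4, -83.6, 227.5]
tcp_rot: [3.119, 0.0, 1.701]
contact_force: [-5.1, -2.2, 1.6]
opening: 0.305
grasp_force: 39.9
```

```bash
python3 -c "
from v import *
f()"
```

```text
t 10.57 stand xy 1.7 1.7 z 227.5 rot [3.119 0.    1.701]  F(st x,y,z) -5.4 -1.5 1.6 tq [-0.53  1.05  0.01]
```

Contact came at stand x ≈ 1.1. I'll back off to leave the rail about 0.5 mm from the body, then lower.

move_arm --pt "0 0 0 0 -0.0008 0 0.015" --pt "0 0 0 0 -0.0014 0.003 0.015" --pt "0 0 0 0 -0.0014 0.006 0.015" --pt "0 0 0 0 -0.0014 0.009 0.015" --pt "0 0 0 0 -0.0014 0.012 0.015" --pt "0 0 0 0 -0.0014 0.012 0.015"

```text
clock: 11.32
eef_pos: [601.9, -83.5, 215.2]
tcp_rot: [3.118, -0.0, 1.701]
contact_force: [-0.6, -0.1, -1.5]
opening: 0.304
grasp_force: 39.3
```

```bash
python3 -c "
from v import *
f(); pose(.6,.5,37)"
```

```text
t 11.32 stand xy 1.1 1.9 z 215.2 rot [ 3.118 -0.     1.701]  F(st x,y,z) -0.6 0.0 -1.5 tq [-0.08  0.21  0.04]
clipfront 28 y 0.5 x -16.2 h [166. 169. 171.]
stub 5 y 1.1 x -21.9 h [168. 170. 171.]
nose 66 y -2.5 x -2.1 h [39. 70. 87.]
tip 16 y 0.3 x 0.4 h [ 4. 19. 27.]
```

move_arm --pt "0 0 0 0 -0.0004 0.001 0.015" --pt "0 0 0 0 -0.0004 0.003 0.015" --pt "0 0 0 0 -0.0004 0.005 0.015" --pt "0 0 0 0 -0.0004 0.005 0.015"

```text
clock: 11.88
eef_pos: [601.5, -83.6, 210.3]
tcp_rot: [3.118, -0.0, 1.701]
contact_force: [-0.1, 0.4, -2.6]
opening: 0.306
grasp_force: 39.3
```

```bash
python3 -c "
from v import *
f()"
```

```text
t 11.88 stand xy 0.7 1.8 z 210.3 rot [ 3.118 -0.     1.701]  F(st x,y,z) -0.1 0.4 -2.6 tq [ 0.   -0.04  0.01]
```

move_arm --pt "0 0 0 0 0 0.001 0.015" --pt "0 0 0 0 0 0.002 0.015" --pt "0 0 0 0 0 0.002 0.015"

```text
clock: 12.25
eef_pos: [601.5, -83.6, 208.4]
tcp_rot: [3.118, -0.0, 1.701]
contact_force: [0.3, 0.1, -1.4]
opening: 0.302
grasp_force: 39.3
```

```bash
python3 -c "
from v import *
f()"
```

```text
t 12.25 stand xy 0.8 1.8 z 208.4 rot [ 3.118 -0.     1.701]  F(st x,y,z) 0.3 0.0 -1.4 tq [-0.    0.   -0.01]
```

move_arm --pt "0 0 0 0 0 0.001 0.015" --pt "0 0 0 0 0 0.002 0.015" --pt "0 0 0 0 0 0.002 0.015"

```text
clock: 12.62
eef_pos: [601.6, -83.6, 206.4]
tcp_rot: [3.118, -0.0, 1.701]
contact_force: [-0.1, -1.0, -0.9]
opening: 0.3
grasp_force: 39.3
```

```bash
python3 -c "
from v import *
f()"
```

```text
t 12.62 stand xy 0.8 1.8 z 206.4 rot [ 3.118 -0.     1.701]  F(st x,y,z) -0.3 -0.9 -0.9 tq [ 0.04  0.07 -0.01]
```

move_arm --pt "0 0 0 0 0 0.001 0.015" --pt "0 0 0 0 0 0.002 0.015" --pt "0 0 0 0 0 0.002 0.015"

```text
clock: 13.0
eef_pos: [601.6, -83.6, 204.4]
tcp_rot: [3.118, -0.0, 1.701]
contact_force: [-0.1, -0.1, -0.8]
opening: 0.305
grasp_force: 39.3
```

```bash
python3 -c "
from v import *
f()"
```

```text
t 13.00 stand xy 0.8 1.8 z 204.4 rot [ 3.118 -0.     1.701]  F(st x,y,z) -0.1 -0.1 -0.8 tq [-0.   -0.05  0.03]
```

move_arm --pt "0 0 0 0 0 0.001 0.015" --pt "0 0 0 0 0 0.0015 0.015" --pt "0 0 0 0 0 0.0015 0.015"

```text
clock: 13.38
eef_pos: [601.6, -83.6, 203.0]
tcp_rot: [3.118, -0.0, 1.701]
contact_force: [-1.0, 0.5, -0.8]
opening: 0.304
grasp_force: 39.4
```

```bash
python3 -c "
from v import *
f()"
```

```text
t 13.38 stand xy 0.8 1.8 z 203.0 rot [ 3.118 -0.     1.701]  F(st x,y,z) -1.0 0.6 -0.8 tq [0.01 0.15 0.02]
```

move_arm --pt "0 0 0 0 0 0.001 0.015" --pt "0 0 0 0 0 0.0015 0.015" --pt "0 0 0 0 0 0.0015 0.015"

```text
clock: 13.75
eef_pos: [601.6, -83.6, 201.5]
tcp_rot: [3.118, -0.0, 1.701]
contact_force: [-1.9, -0.0, 0.2]
opening: 0.3
grasp_force: 39.5
```

```bash
python3 -c "
from v import *
f()"
```

```text
t 13.75 stand xy 0.9 1.8 z 201.5 rot [ 3.118 -0.     1.701]  F(st x,y,z) -1.9 0.2 0.2 tq [-0.06  0.24 -0.02]
```

move_arm --pt "0 0 0 0 0 0.001 0.015" --pt "0 0 0 0 0 0.0015 0.015" --pt "0 0 0 0 0 0.0015 0.015"

```text
clock: 14.12
eef_pos: [601.7, -83.6, 200.1]
tcp_rot: [3.118, -0.0, 1.701]
contact_force: [-1.6, -0.6, -0.0]
opening: 0.303
grasp_force: 39.6
```

```bash
python3 -c "
from v import *
f(); pose(.6,.5,25)"
```

```text
t 14.12 stand xy 1.0 1.8 z 200.1 rot [ 3.118 -0.     1.701]  F(st x,y,z) -1.6 -0.4 -0.0 tq [-0.02  0.3  -0.01]
clipfront 20 y -0.4 x -16.0 h [163. 165. 168.]
stub 2 y 0.7 x -21.1 h [163. 164. 165.]
nose 73 y -2.3 x -2.6 h [37. 70. 89.]
tip 15 y -0.4 x 0.1 h [ 4. 15. 28.]
```

The catch is starting to push back and home is about 5 mm below. Continuing in small steps.

move_arm --pt "0 0 0 0 0 0.0005 0.015" --pt "0 0 0 0 0 0.001 0.015" --pt "0 0 0 0 0 0.001 0.015"

```text
clock: 14.55
eef_pos: [601.8, -83.6, 199.1]
tcp_rot: [3.118, 0.0, 1.701]
contact_force: [-2.3, -1.2, 2.4]
opening: 0.301
grasp_force: 39.8
```

```bash
python3 -c "
from v import *
f()"
```

```text
t 14.55 stand xy 1.1 1.8 z 199.1 rot [3.118 0.    1.701]  F(st x,y,z) -2.5 -0.9 2.4 tq [-0.06  0.44 -0.05]
```

move_arm --pt "0 0 0 0 0 0.0005 0.015" --pt "0 0 0 0 0 0.001 0.015" --pt "0 0 0 0 0 0.001 0.015"

```text
clock: 14.92
eef_pos: [601.5, -83.6, 197.6]
tcp_rot: [3.118, -0.0, 1.701]
contact_force: [-4.1, -0.1, 0.9]
opening: 0.301
grasp_force: 39.6
```

```bash
python3 -c "
from v import *
f()"
```

```text
t 14.93 stand xy 0.7 1.8 z 197.6 rot [ 3.118 -0.     1.701]  F(st x,y,z) -4.0 0.4 0.9 tq [-0.1   0.49  0.01]
```

move_arm --pt "0 0 0 0 0 0.0005 0.015" --pt "0 0 0 0 0 0.001 0.015" --pt "0 0 0 0 0 0.001 0.015"

```text
clock: 15.3
eef_pos: [601.6, -83.5, 196.7]
tcp_rot: [3.118, -0.0, 1.701]
contact_force: [-2.9, -1.4, -1.2]
opening: 0.296
grasp_force: 39.4
```

```bash
python3 -c "
from v import *
f()"
```

```text
t 15.30 stand xy 0.8 1.9 z 196.7 rot [ 3.118 -0.     1.701]  F(st x,y,z) -3.1 -1.0 -1.2 tq [-0.08  0.58  0.03]
```

move_arm --pt "0 0 0 0 0 0.0005 0.015" --pt "0 0 0 0 0 0.001 0.015" --pt "0 0 0 0 0 0.001 0.015"

```text
clock: 15.68
eef_pos: [601.7, -83.5, 195.9]
tcp_rot: [3.118, -0.0, 1.701]
contact_force: [-2.5, -1.0, -0.4]
opening: 0.305
grasp_force: 39.4
```

```bash
python3 -c "
from v import *
f()"
```

```text
t 15.68 stand xy 1.0 1.9 z 195.9 rot [ 3.118 -0.     1.701]  F(st x,y,z) -2.6 -0.7 -0.4 tq [-0.07  0.61  0.04]
```

move_arm --pt "0 0 0 0 0 0.0004 0.015" --pt "0 0 0 0 0 0.0007 0.015" --pt "0 0 0 0 0 0.0007 0.015"

```text
clock: 16.05
eef_pos: [601.9, -83.5, 195.3]
tcp_rot: [3.118, -0.0, 1.701]
contact_force: [-2.8, -0.1, -0.4]
opening: 0.301
grasp_force: 39.4
```

```bash
python3 -c "
from v import *
f(); pose(.6,.5,20)"
```

```text
t 16.05 stand xy 1.2 1.8 z 195.3 rot [ 3.118 -0.     1.701]  F(st x,y,z) -2.7 0.2 -0.4 tq [-0.03  0.58  0.02]
clipfront 18 y -1.3 x -16.2 h [165. 167. 170.]
stub 3 y -0.2 x -23.8 h [165. 166. 167.]
nose 67 y -2.3 x -2.4 h [36. 70. 88.]
tip 16 y 0.1 x -0.4 h [ 4. 18. 27.]
```

move_arm --pt "0 0 0 0 0 0.0004 0.015" --pt "0 0 0 0 0 0.0008 0.015" --pt "0 0 0 0 0 0.0008 0.015"

```text
clock: 16.48
eef_pos: [602.0, -83.6, 194.8]
tcp_rot: [3.117, 0.0, 1.701]
contact_force: [-3.5, -0.8, 1.2]
opening: 0.302
grasp_force: 39.6
```

```bash
python3 -c "
from v import *
f()"
```

```text
t 16.48 stand xy 1.2 1.8 z 194.8 rot [3.117 0.    1.701]  F(st x,y,z) -3.5 -0.4 1.2 tq [-0.01  0.69 -0.03]
```

move_arm --pt "0 0 0 0 0 0.0004 0.015" --pt "0 0 0 0 0 0.0006 0.015" --pt "0 0 0 0 0 0.0006 0.015"

```text
clock: 16.85
eef_pos: [602.0, -83.6, 194.7]
tcp_rot: [3.117, 0.0, 1.701]
contact_force: [-5.9, -0.1, 6.6]
opening: 0.301
grasp_force: 40.1
```

```bash
python3 -c "
from v import *
f()"
```

```text
t 16.85 stand xy 1.3 1.8 z 194.7 rot [3.117 0.    1.701]  F(st x,y,z) -5.9 0.6 6.6 tq [ 0.02  0.98 -0.01]
```

move_arm --pt "0 0 0 0 0 0.0003 0.015" --pt "0 0 0 0 0 0.0005 0.015" --pt "0 0 0 0 0 0.0005 0.015"

```text
clock: 17.23
eef_pos: [602.0, -83.6, 194.6]
tcp_rot: [3.117, 0.0, 1.701]
contact_force: [-7.5, -0.3, 9.7]
opening: 0.296
grasp_force: 40.4
```

```bash
python3 -c "
from v import *
f()"
```

```text
t 17.23 stand xy 1.3 1.7 z 194.6 rot [3.117 0.    1.701]  F(st x,y,z) -7.4 0.6 9.7 tq [-0.02  1.22  0.05]
```

The force dropped past z ≈ 198, which was the click, and there was hard resistance at 194.7, as predicted for home. I'll relax the push and open a little to release.

move_arm --pt "0 0 0 0 -0.0004 -0.0006 0.015" --pt "0 0 0 0 -0.0006 -0.001 0.015" --pt "0 0 0 0 -0.0006 -0.001 0.015"

```text
clock: 17.6
eef_pos: [601.9, -83.6, 194.7]
tcp_rot: [3.116, 0.0, 1.701]
contact_force: [-1.3, 0.4, 3.1]
opening: 0.303
grasp_force: 39.6
```

```bash
python3 -c "
from v import *
f()"
```

```text
t 17.60 stand xy 1.1 1.8 z 194.7 rot [3.116 0.    1.701]  F(st x,y,z) -1.3 0.5 3.1 tq [0.13 0.24 0.  ]
```

move_arm --pt "0 0 0 0 0 0 0.03" --pt "0 0 0 0 0 0 0.036" --pt "0 0 0 0 0 0 0.042" --pt "0 0 0 0 0 0 0.045" --pt "0 0 0 0 0 0 0.045" --pt "0 0 0 0 0 0 0.045"

```text
clock: 18.35
eef_pos: [601.3, -83.6, 194.4]
tcp_rot: [3.118, 0.0, 1.701]
contact_force: [0.4, 0.2, -0.3]
opening: 0.529
grasp_force: 0.0
```

```bash
python3 -c "
from v import *
f(); pose(.6,.5,20)
p,d=grab_frame('scene'); cv2.imwrite('pics/s4.png',cv2.resize(p[130:290,280:420,::-1],(525,600),interpolation=cv2.INTER_CUBIC))"
```

```text
t 18.35 stand xy 0.6 1.8 z 194.4 rot [3.118 0.    1.701]  F(st x,y,z) 0.4 0.2 -0.3 tq [ 0.03 -0.02  0.03]
clipfront 11 y -11.7 x -16.4 h [163. 165. 167.]
nose 72 y -3.0 x -4.8 h [36. 71. 89.]
tip 15 y -0.5 x -1.8 h [ 0. 14. 29.]
```

View pics/s4.png

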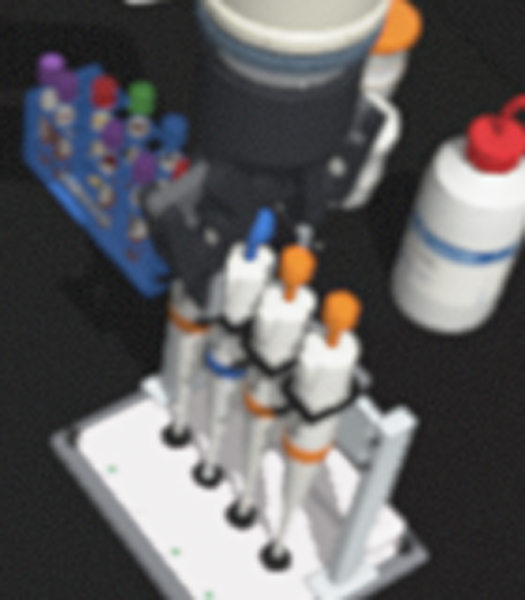

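s4: the blue-ringed pipette hangs at crop (250,270), level with its neighbours at (297,270) and (342,310). Its tip is over its well at (208,475) and the clip height matches the others. Withdrawing straight up.

move_arm --pt "0 0 0 0 0 -0.01 0.045" --pt "0 0 0 0 0 -0.025 0.045" --pt "0 0 0 0 0 -0.045 0.045" --pt "0 0 0 0 0 -0.07 0.045" --pt "0 0 0 0 0 -0.1 0.045" --pt "0 0 0 0 0 -0.14 0.045" --pt "0 0 0 0 0 -0.14 0.045" --pt "0 0 0 0 0 -0.14 0.045"

```text
clock: 19.45
eef_pos: [597.8, -84.1, 334.8]
tcp_rot: [3.117, 0.0, 1.701]
contact_force: [0.7, -0.1, 0.1]
opening: 0.525
grasp_force: 0.0
```

move_arm --pt "0 0 0 0 -0.06 -0.03 0.045" --pt "0 0 0 0 -0.12 -0.03 0.045" --pt "0 0 0 0 -0.18 -0.03 0.045" --pt "0 0 0 0 -0.2 -0.03 0.045" --pt "0 0 0 0 -0.2 -0.03 0.045" --pt "0 0 0 0 -0.2 -0.03 0.045"

```text
clock: 20.2
eef_pos: [400.2, -110.1, 359.5]
tcp_rot: [3.117, -0.0, 1.701]
contact_force: [0.1, 0.5, -0.7]
opening: 0.527
grasp_force: 0.0
```

```bash
python3 -c "
from v import *
f(); pose(.6,.5,20)
for n in('scene','top'):
    p,d=grab_frame(n)
    print(n,[b[:2] for b in blobs(p,(5,150,120),(16,255,255)) if 290<b[0][0]<380],[b[:2] for b in blobs(p,(104,140,90),(118,255,255)) if 290<b[0][0]<380 and b[1]<110])
    if n=='scene': cv2.imwrite('pics/s5.png',cv2.resize(p[110:290,160:420,::-1],(800,554),interpolation=cv2.INTER_CUBIC))
"
```

```text
t 20.20 stand xy -202.3 1.6 z 359.5 rot [ 3.117 -0.     1.701]  F(st x,y,z) 0.1 0.5 -0.7 tq [-0.   -0.02  0.02]
clipfront 23 y -1.4 x -16.2 h [164. 166. 169.]
stub 3 y -0.3 x -20.8 h [165. 165. 166.]
nose 71 y -3.2 x -4.8 h [35. 70. 87.]
tip 16 y -0.4 x -2.2 h [ 2. 15. 28.]
scene [([379.93, 135.08], 319), ([336.81, 178.01], 74), ([358.59, 200.68], 88), ([370.34, 213.02], 91), ([329.15, 216.08], 13), ([348.45, 238.73], 11), ([360.76, 251.0], 17)] [([312.43, 156.29], 7), ([323.93, 164.83], 82), ([348.0, 189.82], 88), ([340.0, 228.8], 5)]
top [([337.45, 105.36], 11), ([324.57, 164.29], 7), ([301.5, 170.25], 16)] [([314.0, 167.38], 16), ([310.31, 240.19], 16)]
```

View pics/s5.png

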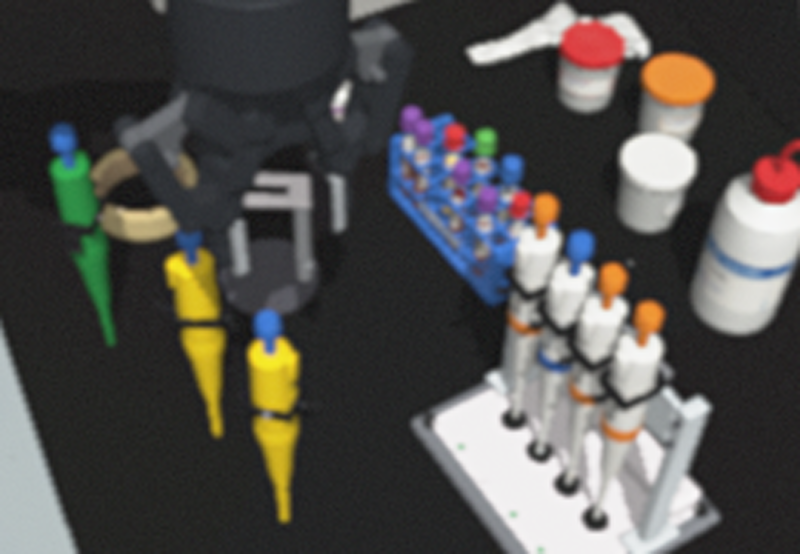

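s5: the pipette hangs in the free place (button at crop (580,245)), and the hung buttons are at the same pixels as at the start. The rest is empty, and the arm is clear of everything. Handing in.

```bash
python3 -c "
from rig import order
print(order.sign_off())"
```

```text
the job is handed in; nothing more can be done
None
```

The blue-ringed pipette hangs released in the free place, pressed past the catch to hard resistance at the expected home height, and the job was handed in at about 20 s; the three hung pipettes have not visibly moved, and no verdict was returned.

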